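# Take the finished headphone box out of the bench vise

## Task

The headphone box in the bench vise is finished. Slide the vise's moving jaw open by at least two centimetres while the box stays standing in the vise, then lift the box out and put it in the tray, right way up, beside the finished box already there and parallel to it; lower it until it stands on the tray's floor before you let go. Leave the jaw open, do not shift the other box, and do not knock over the mug, bottle, pen cup or screw jar.

Things in the scene. Friction and masses are not known exactly. Their poses are not given: they have to be found in the camera images.
- vise: Small grey bench vise bolted to the desk, base 190 x 96 mm. Origin: centre of its underside, on the desk. Its x axis is the slide direction, from the fixed jaw to the moving jaw and the hand knob; z up. Bed on which the box stands: 30 mm above the desk. Jaw tops: 54 mm above the desk, jaws 70 mm wide (y). End block at x = 72 to 92 mm: 56 mm high, release lever at its -y side 73 mm high.
- jaw (a joint): Moving jaw of the vise, with its screw and hand knob. Value in m: 0 = closed on the box (as at the start), grows as it slides along the vise's +x, to 0.045 fully open. The quick release is already set free: no turning, about 5 N slides it, and it stays where it is left. Fixed jaw face at x = -48 mm in the vise's frame; moving jaw, closed, from x = -2 mm (face) to +27 mm (back).
- knob (a point): Centre of the black round fluted hand knob on the end of the vise's screw: diameter 37 mm, 26 mm long, axis along the vise's x, 40 mm above the desk. It moves with the jaw (130 mm from the vise's origin along +x when closed); pulling it along the vise's +x opens the jaw. Nothing stands within 30 mm at its two sides.
- box: The finished headphone box: aluminium case 46 (x) x 95 (y) x 48 (z) mm, about 0.3 kg. On top a black knob 13 mm high (y = +24 mm) and a grey key 6 mm high (y = -22 mm). Origin: centre of its underside; z up. It stands on the vise's bed, its 46 mm width between the jaws (its x along the vise's x), so its top is 78 mm above the desk and 24 mm above the jaws.
- tray: Grey open plastic tray, fixed to the desk, outside 133 (x) x 173 (y) x 24 (z) mm, walls and floor 4 mm. Origin: centre of its underside. One half (towards its +y) holds the other finished box, the other half (towards its -y) is empty.
- donebox: Another headphone box, the same in every way as the first, standing on the tray's floor, 4 mm above the desk, in the +y half of the tray (about 42 mm from the tray's centre), its length (y) roughly along the tray's x. Origin: centre of its underside. It is loose and must stay where it is.
- mug: White mug, 80 mm across, 92 mm high. Origin: centre of its underside. Loose.
- bottle: Clear water bottle, 64 mm across, 210 mm high. Origin: centre of its underside. Loose.
- pencup: Black pen cup with pens, 76 mm across, 150 mm high with the pens. Origin: centre of its underside. Loose.
- tin: Small glass screw jar with a steel lid, 44 mm across, 45 mm high, standing between the vise and the tray, near the robot. Origin: centre of its underside. Loose.
There are look-alikes about, which are no part of the job. Leave any red look-alike of the box alone.

How it is judged:
By the outcome, as a careful person would: the job done as asked, in the order asked, and still so for the second after the job is handed in, with the robot touching nothing.
It also fails if it takes over 45 s, if anything falls off the work surface, if the arm or the gripper's body presses on something with over 40 N, if the wrist force passes 120 N, or if a joint passes its speed limit or range.

## Robot

A 6-joint arm with a two-finger parallel gripper is mounted at the origin on the work surface. World frame = base frame: x ahead of the robot, y to its left, z up, the work surface at z = 0. Lengths are in m, angles in rad, forces in N, time in s.
With the tool pointing down it reaches from about 0.3 to 0.875 m from the base axis. Payload 6.4 kg.
Tool frame: the origin (TCP) lies midway between the tips of the shut fingers; the grasp point (between the pads) lies 19 mm behind it; z points along the fingers, y is the line along which they close (so a half turn about z gives the same grasp; the last joint's range is limited). The gripper opens to 85 mm and grips with 20 to 120 N. Pads are 22 mm wide; open, the fingers measure 114 mm over their backs; the gripper's body (76 mm by 85 mm) begins 54 mm behind the grasp point. The pads swing forward as they close: fully open they stand 13 mm farther back than shut.
Start: joints at [-1.401, 0.181, 1.607, -0, 1.354, -0.206], TCP at [0.211, -0.535, 0.207] pointing down, gripper open.
Joint ranges: [-2.99, 2.99], [-0.89, 2.07], [0.3, 2.58], [-1.14, 4.28], [0, 2.63], [-3.12, 3.12]. Speed limits (rad/s): [2.57, 2.57, 3.01, 3.14, 3.14, 3.14].

## Interface

Orientations are given as a unit quaternion [w, x, y, z].
In Python, from bench import ctrl gives the robot as it stands. The module is installed in compiled form; this text tells all that it offers.
- The arm moves only by the tool move_arm, never from a script. Its argument "plan" is one flat list of numbers, 6 for each row, row after row: the shift along the world's x, y, z in units of 50 mm (1.0 is 50 mm), then the turn, a rotation vector about the world's x, y, z in rad. A call has 1 to 10 rows; each row is the pose to reach, as a shift and turn from the pose commanded when the call began; what a row does not reach only later rows make up. A row lasts 1/8 s, in which the tool goes at most 62.5 mm and 10.7 degrees, less where a joint would pass 70% of its speed; a pose out of reach is approached as far as the arm can. A call with a gripper value outside its range is refused whole. "grip" is the finger opening in mm, from 0 to 85.4, set as the call begins (left out, the last holds). The fingers move at their own pace and stop on an object; the grip force is fixed at half the most. Time passes only in rows, so rows that repeat a pose let the fingers close. It gives the time, the measured TCP pose, the force, the opening and the grip force at its end, in the units of the state.
- ctrl.get_obs(): the state, without advancing time (a new reading comes with each control period).
- ctrl.camera(name): name is "scene" or "side" or "wrist"; returns a dict with "pixels" (420x560x3 uint8, red, green, blue), "fx", "fy", "cx", "cy" (pixels), "dist_coeffs" ([k1, k2, p1, p2, k3] as OpenCV has them; the pictures are not rectified), "origin" and "attitude" of the camera in the world. Camera axes: x right, y down, z forward; pixel columns grow to the right and rows downward; lengths in m; the calibration is good to about 2 mm. A picture is of the moment at which its call begins. There is no depth.
- ctrl.hand_in(): hands the job in; it is judged then, once.
The state is a dict: "time_s": time; "q": joint angles; "dq": joint speeds; "joint_efforts": joint torques, N m; "eef_pos": TCP position; "eef_rot": TCP orientation; "wrist_force": force on the tool from outside, world axes, zero at the start; "torque": the same for the moment, N m; "opening": opening from 0.0 (shut) to 1.0 (fully open); "grasp_force": force on a finger pad.
Only numpy, scipy, OpenCV 4.12 (cv2) and the standard library are available. Lean on these libraries where they do the work, as an engineer would, in place of code of your own. Each camera call takes 0.05 s, during which the arm holds its last target. There are 200 camera calls.

## Working session

There is one attempt and no reset: what is moved stays moved. The work goes in short steps, Python scripts to look and compute and a tool call to move; the robot and the scene stay as the last step left them, time stands still between calls to the robot, and variables do not carry over. Pictures are saved under pics/ and viewed, at most 10 in all, crops included, and the job is handed in when it is done.

Besides the shell and the picture viewer there is one more tool, called after ">>>" in YAML: its name, and indented under it one key for each argument. move_arm: Moves the arm, as the interface text tells. Its arguments: {"type":"object","properties":{"plan":{"type":"array"},"grip":{"type":"number"}},"required":["plan"]}

```bash
mkdir -p pics
cat > h.py <<'E'
import numpy as np, cv2
from bench import ctrl
from scipy.spatial.transform import Rotation as R
def rot(a):
    a=np.array(a,float)
    return a if a.shape==(3,3) else R.from_quat(a[[1,2,3,0]]).as_matrix()
def snap(name,fn=None):
    c=ctrl.camera(name)
    if fn: cv2.imwrite('pics/'+fn,c['pixels'][:,:,::-1])
    return c
def K(c): return np.array([[c['fx'],0,c['cx']],[0,c['fy'],c['cy']],[0,0,1]]),np.array(c['dist_coeffs'],float)
def onplane(c,uv,z):
    k,d=K(c); p=cv2.undistortPoints(np.array(uv,float).reshape(-1,1,2),k,d)[:,0]
    r=np.c_[p,np.ones(len(p))]@rot(c['attitude']).T; o=np.array(c['origin'])
    return o+r*((z-o[2])/r[:,2])[:,None]
def proj(c,P):
    k,d=K(c); M=rot(c['attitude']).T
    return cv2.projectPoints(np.array(P,float).reshape(-1,3),cv2.Rodrigues(M)[0],-M@np.array(c['origin']),k,d)[0][:,0]
E
python3 - <<'E'
from h import *
for n in ['scene','side','wrist']:
    c=snap(n,n+'0.png'); print(n,c['origin'],c['attitude'],c['fx'])
print(ctrl.get_obs())
E
```

```text
scene [1.15691977 0.94658655 0.89807857] [-0.11119677  0.23245487  0.85635861 -0.44749295] 532.440750582783
side [0.53071888 0.51426628 0.77954372] [ 0.01204766 -0.01353247  0.93774414 -0.34685394] 390.1160839269248
wrist [ 0.27545608 -0.50833877  0.37310479] [ 0.11333908  0.81870531 -0.5574933  -0.07795564] 310.63466380907965
{'time_s': 0.15, 'q': array([-1.40129963e+00,  1.81396545e-01,  1.60775315e+00, -1.03020390e-05,
        1.35382324e+00, -2.06286068e-01]), 'dq': array([-0.00016092, -0.00219863, -0.00286386,  0.00084373,  0.00035142,
       -0.00108685]), 'joint_efforts': array([ 1.96377950e-03, -4.45259643e+01, -3.51692963e+01, -7.51369816e-05,
        5.91366232e-03,  3.94375817e-06]), 'eef_pos': array([ 0.21096785, -0.53441269,  0.20668859]), 'eef_rot': array([-6.90112544e-04,  9.82399841e-01,  1.86788852e-01,  7.66550538e-06]), 'wrist_force': array([ 0.79677916, -0.39828164, -0.08352447]), 'torque': array([ 0.03207697, -0.02656817,  0.00876228]), 'grasp_force': 0.0, 'opening': 1.001168616400685}
```

View pics/scene0.png

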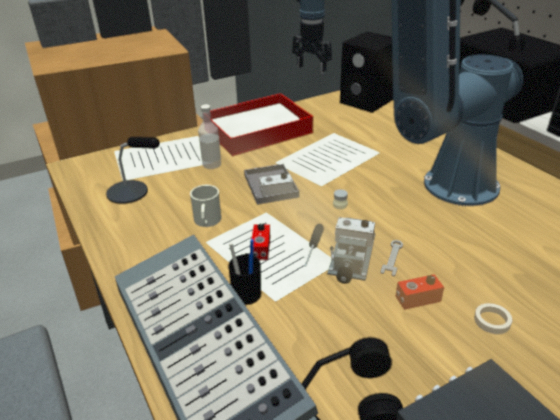

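View pics/side0.png

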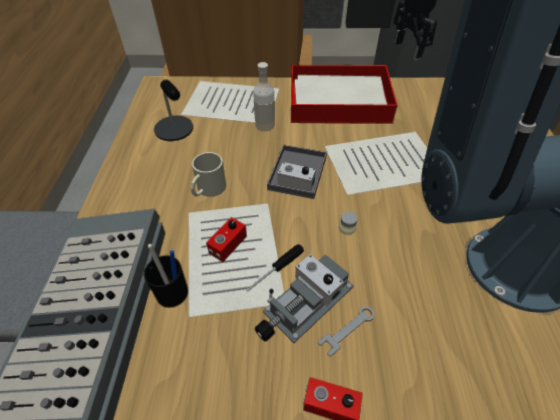

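The side view shows the grey box in the vise at (320,275) and the black vise knob at (265,330). The tray is at (298,172) with the done box in it, and the jar is at (349,222). Candidates for the box are grey in vise (320,275), grey in tray (297,172), red (227,238) and red (333,400). I choose the grey one in the vise and check it in a close crop.

Run:
```python
from h import *
c=snap('side'); im=c['pixels'][:,:,::-1]
a=cv2.resize(im[245:345,250:360],None,fx=5,fy=5,interpolation=cv2.INTER_CUBIC)
b=cv2.resize(im[140:240,262:312],None,fx=5,fy=5,interpolation=cv2.INTER_CUBIC)
cv2.imwrite('pics/crop1.png',np.hstack([a,b]))
```

```text
(no output)
```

View pics/crop1.png

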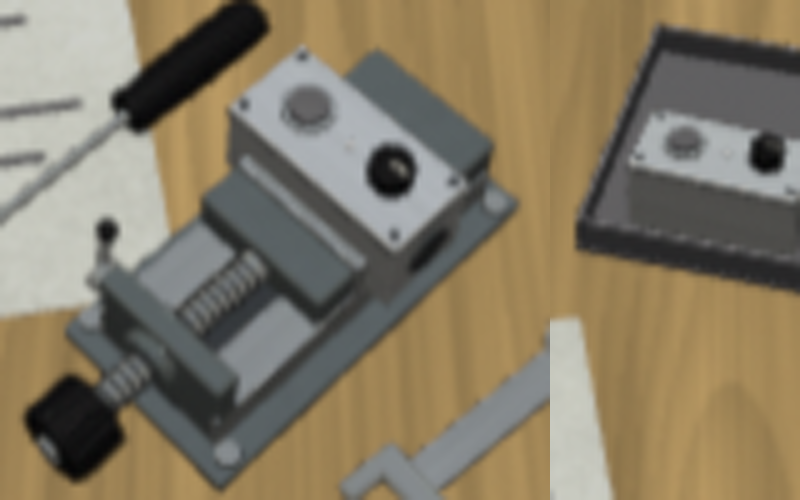

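The crop shows the grey box in the vise, with top corners at crop px (302,48), (232,103), (392,243) and (467,185). The vise knob is at about (75,428), the lever is at (105,232), and the done box is in the near half of the tray.

Run:
```python
from h import *
c=snap('side')
f=lambda l,x0,y0:[((x+.5)/5-.5+x0,(y+.5)/5-.5+y0) for x,y in l]
b=onplane(c,f([(302,48),(232,103),(392,243),(467,185)],250,245),.078)
print('box top',b.round(4),b.mean(0).round(4)); print('sides',np.linalg.norm(b-np.roll(b,1,0),axis=1).round(4))
yaw=lambda v:np.degrees(np.arctan2(v[1],v[0]))
print('boxy (toward +knob)',yaw(b[2]-b[1]),yaw(b[3]-b[0]))
print('knob/key',onplane(c,f([(392,168),(308,107)],250,245),.085).round(4))
k=onplane(c,f([(75,428)],250,245),.045);print('viseknob',k.round(4))
p=onplane(c,f([(516,205),(220,488),(68,330)],250,245),.008);print('base corners',p.round(4))
d=onplane(c,f([(767-550,150),(685-550,140)],262,140),.06);print('done knob,key',d.round(4),yaw(d[0]-d[1]))
d=onplane(c,f([(664-550,114),(630-550,168)],262,140),.052);print('done corners key end',d.round(4))
# tray mask
im=c['pixels'].astype(int); g=cv2.cvtColor(c['pixels'],cv2.COLOR_RGB2HSV)
m=((g[...,2]<110)&(g[...,1]<70)).astype(np.uint8); m[:140]=0;m[205:]=0;m[:,:262]=0;m[:,335:]=0
cs=max(cv2.findContours(m,cv2.RETR_EXTERNAL,cv2.CHAIN_APPROX_NONE)[0],key=cv2.contourArea)
ap=cv2.approxPolyDP(cv2.convexHull(cs),4,True)[:,0];print(ap.tolist()); t=onplane(c,ap,.024);print(t.round(4))
print(onplane(c,[(349,215)],.045))
```

```text
box top [[0.4793 0.0324 0.078 ]
 [0.5096 0.0612 0.078 ]
 [0.4458 0.1255 0.078 ]
 [0.4138 0.0982 0.078 ]] [0.4621 0.0793 0.078 ]
sides [0.0928 0.0418 0.0905 0.0421]
boxy (toward +knob) 134.77112746576012 134.91133055513586
knob/key [[0.4447 0.0953 0.085 ]
 [0.4781 0.0669 0.085 ]]
viseknob [[0.5706 0.1916 0.045 ]]
base corners [[0.3812 0.0662 0.008 ]
 [0.5129 0.1988 0.008 ]
 [0.5778 0.132  0.008 ]]
done knob,key [[ 0.4843 -0.2522  0.06  ]
 [ 0.5282 -0.2592  0.06  ]] 170.97976684231944
done corners key end [[ 0.5399 -0.2884  0.052 ]
 [ 0.5574 -0.2453  0.052 ]]
[[283, 145], [326, 153], [313, 197], [268, 189]]
[[ 0.5458 -0.3958  0.024 ]
 [ 0.4197 -0.3619  0.024 ]
 [ 0.4628 -0.1863  0.024 ]
 [ 0.5825 -0.213   0.024 ]]
[[ 0.37850938 -0.10854851  0.045     ]]
```

>>> move_arm:
  plan: [0.5, 1.0, 0.1, 0, 0, 0.04, 1, 2, 0.2, 0, 0, 0.08, 1.5, 3, 0.3, 0, 0, 0.12, 2, 4, 0.4, 0, 0, 0.16, 2.5, 5, 0.5, 0, 0, 0.2, 3, 6, 0.6, 0, 0, 0.24, 3.5, 7, 0.6, 0, 0, 0.28, 4, 8.1, 0.6, 0, 0, 0.32, 4.5, 9.2, 0.6, 0, 0, 0.36, 5, 10.3, 0.6, 0, 0, 0.41]
  grip: 60

```text
time_s: 1.5
eef_pos: [0.4616, -0.018, 0.2377]
eef_rot: [0.0, 0.924, 0.384, 0.0]
wrist_force: [0.4, 0.3, 0.9]
opening: 0.703
grasp_force: 0.0
```

>>> move_arm:
  plan: [0.5, 1, 0, 0, 0, 0, 1, 2, 0, 0, 0, 0, 1.5, 3, 0, 0, 0, 0, 2, 4, -0.3, 0, 0, 0, 2.2, 4.2, -0.5, 0, 0, 0, 2.2, 4.2, -0.6, 0, 0, 0]

```text
time_s: 2.25
eef_pos: [0.5707, 0.1903, 0.2061]
eef_rot: [-0.0, 0.924, 0.383, -0.001]
wrist_force: [-0.6, 0.4, -0.1]
opening: 0.699
grasp_force: 0.0
```

Run:
```python
from h import *
o=ctrl.get_obs();print(o['time_s'],o['eef_pos'],o['eef_rot'],o['opening'])
c=snap('wrist'); im=c['pixels'][:,:,::-1]; cv2.imwrite('pics/w1.png',im)
print(proj(c,[[.5717,.189,.04],[.4621,.0793,.078]]))
s=snap('side'); print('pencup base',onplane(s,[(172,300)],0.0))
```

```text
2.25 [0.57066311 0.19030883 0.20610723] [-7.99942389e-05  9.23557376e-01  3.83458911e-01 -1.01515278e-03] 0.6994769479535033
[[278.88905081 187.22258049]
 [278.77145014 330.51700734]]
pencup base [[0.78069688 0.10772785 0.        ]]
```

View pics/w1.png

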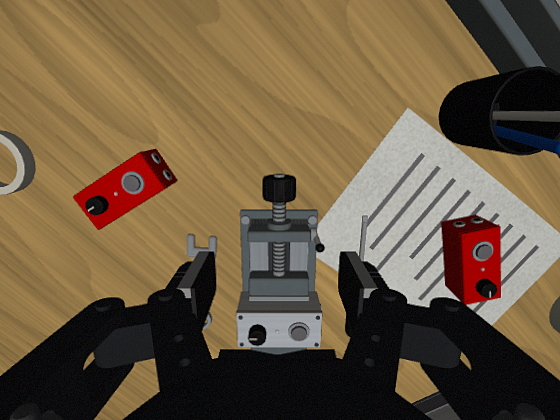

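The wrist view shows the vise knob at (279,187) and the box top centre at (279,330). Both are within a pixel of my predictions, so I descend on the knob.

>>> move_arm:
  plan: [0.02, -0.02, -1.0, 0, 0, 0, 0.02, -0.02, -2.0, 0, 0, 0, 0.02, -0.02, -3.0, 0, 0, 0, 0.02, -0.02, -3.5, 0, 0, 0, 0.02, -0.02, -3.78, 0, 0, 0, 0.02, -0.02, -3.78, 0, 0, 0]

```text
time_s: 3.1
eef_pos: [0.5719, 0.1882, 0.0185]
eef_rot: [-0.0, 0.924, 0.382, -0.0]
wrist_force: [-0.5, 0.5, 0.9]
opening: 0.702
grasp_force: 0.0
```

>>> move_arm:
  plan: [0, 0, 0, 0, 0, 0, 0, 0, 0, 0, 0, 0, 0, 0, 0, 0, 0, 0, 0, 0, 0, 0, 0, 0, 0, 0, 0, 0, 0, 0]
  grip: 25

```text
time_s: 3.72
eef_pos: [0.573, 0.1896, 0.0207]
eef_rot: [0.0, 0.924, 0.383, 0.001]
wrist_force: [-2.9, 0.5, 6.4]
opening: 0.353
grasp_force: 57.2
```

>>> move_arm:
  plan: [0.06, 0.06, 0, 0, 0, 0, 0.14, 0.14, 0, 0, 0, 0, 0.24, 0.24, 0, 0, 0, 0, 0.34, 0.34, 0, 0, 0, 0, 0.44, 0.44, 0, 0, 0, 0, 0.5, 0.5, 0, 0, 0, 0, 0.5, 0.5, 0, 0, 0, 0]

```text
time_s: 4.6
eef_pos: [0.5979, 0.2146, 0.0208]
eef_rot: [0.0, 0.924, 0.383, 0.001]
wrist_force: [-3.4, -0.6, 7.4]
opening: 0.356
grasp_force: 57.5
```

Run:
```python
from h import *
c=snap('side'); im=c['pixels'][:,:,::-1]
cv2.imwrite('pics/s2.png',cv2.resize(im[230:370,220:380],None,fx=4,fy=4,interpolation=cv2.INTER_CUBIC))
```

```text
(no output)
```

View pics/s2.png

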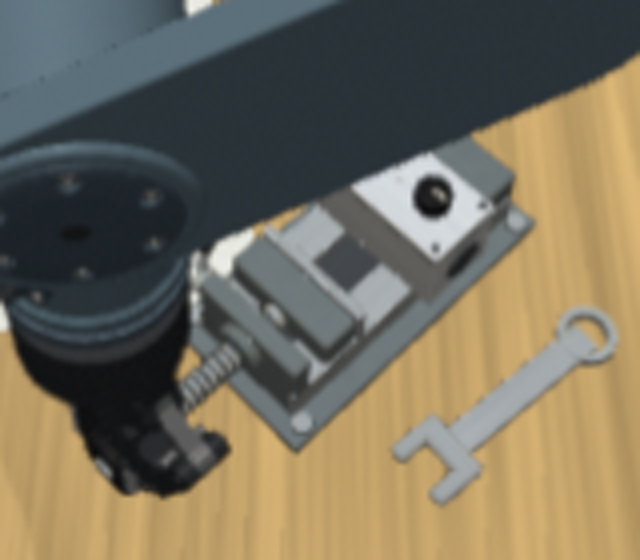

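The jaw has slid about 35 mm and the box still stands against the fixed jaw. I release the knob, rise, and turn above the box.

>>> move_arm:
  plan: [0, 0, 0, 0, 0, 0, 0, 0, 0, 0, 0, 0, 0, 0, 0, 0, 0, 0, 0, 0, 0.8, 0, 0, 0, 0, 0, 1.9, 0, 0, 0, 0, 0, 3, 0, 0, 0, 0, 0, 3.5, 0, 0, 0]
  grip: 62

```text
time_s: 5.52
eef_pos: [0.5988, 0.2144, 0.1978]
eef_rot: [0.001, 0.924, 0.383, 0.003]
wrist_force: [0.9, -0.2, -0.9]
opening: 0.728
grasp_force: 0.0
```

>>> move_arm:
  plan: [-0.2, -0.2, 0, 0, 0, 0.17, -0.5, -0.5, 0, 0, 0, 0.34, -0.9, -0.9, 0, 0, 0, 0.51, -1.3, -1.3, 0, 0, 0, 0.68, -1.7, -1.7, 0, 0, 0, 0.85, -2.1, -2.1, 0, 0, 0, 1.02, -2.4, -2.4, 0, 0, 0, 1.2, -2.6, -2.6, 0, 0, 0, 1.38, -2.7, -2.7, 0, 0, 0, 1.57, -2.7, -2.7, 0, 0, 0, 1.57]
  grip: 75

```text
time_s: 6.78
eef_pos: [0.4619, 0.0789, 0.1935]
eef_rot: [0.0, 0.384, 0.923, 0.0]
wrist_force: [-0.2, 0.1, 0.4]
opening: 0.878
grasp_force: 0.0
```

Run:
```python
from h import *
o=ctrl.get_obs();print(o['time_s'],o['eef_pos'],o['eef_rot'],o['opening'])
c=snap('wrist'); im=c['pixels'][:,:,::-1]; cv2.imwrite('pics/w2.png',im)
B=np.array([.4621,.0793,.078]);x=np.array([1,1,0])/2**.5;y=np.array([-1,1,0])/2**.5
print(proj(c,[B]+[B+a*.023*x+b*.0475*y for a,b in [(1,1),(1,-1),(-1,-1),(-1,1)]]).round(1))
```

```text
6.775 [0.46192713 0.07885305 0.19350157] [1.58008945e-04 3.83931381e-01 9.23361612e-01 4.66640136e-05] 0.8775849057389253
[[276.6 198. ]
 [302.1 146.3]
 [300.3 245.2]
 [253.2 245.3]
 [250.7 146.5]]
```

View pics/w2.png

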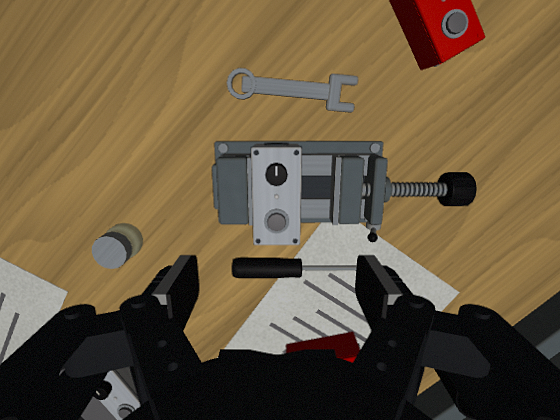

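The box corners lie at (250,146), (300,146), (300,244) and (253,244), as predicted. I descend with the finger tips just above the jaw tops and close.

>>> move_arm:
  plan: [0, 0, -0.9, 0, 0, 0, 0, 0, -1.8, 0, 0, 0, 0, 0, -2.4, 0, 0, 0, 0, 0, -2.7, 0, 0, 0, 0, 0, -2.8, 0, 0, 0, 0, 0, -2.8, 0, 0, 0]

```text
time_s: 7.58
eef_pos: [0.4628, 0.0791, 0.0541]
eef_rot: [0.001, 0.383, 0.924, 0.0]
wrist_force: [-0.3, 0.3, 0.4]
opening: 0.876
grasp_force: 0.0
```

>>> move_arm:
  plan: [0, 0, 0, 0, 0, 0, 0, 0, 0, 0, 0, 0, 0, 0, 0, 0, 0, 0, 0, 0, 0, 0, 0, 0, 0, 0, 0, 0, 0, 0]
  grip: 30

```text
time_s: 8.2
eef_pos: [0.4623, 0.0791, 0.0537]
eef_rot: [0.0, 0.383, 0.924, 0.0]
wrist_force: [-1.4, -0.3, 3.3]
opening: 0.35
grasp_force: 1.6
```

Run:
```python
from h import *
c=snap('side'); im=c['pixels'][:,:,::-1]; w=snap('wrist')['pixels'][:,:,::-1]
a=cv2.resize(im[220:360,250:390],(420,420),interpolation=cv2.INTER_CUBIC)
b=cv2.resize(w[120:400,150:400],(375,420),interpolation=cv2.INTER_CUBIC)
cv2.imwrite('pics/s3.png',np.hstack([a,b]));o=ctrl.get_obs();print(o['opening'],o['grasp_force'])
```

```text
0.3445998368468507 2.0532490499317646
```

View pics/s3.png

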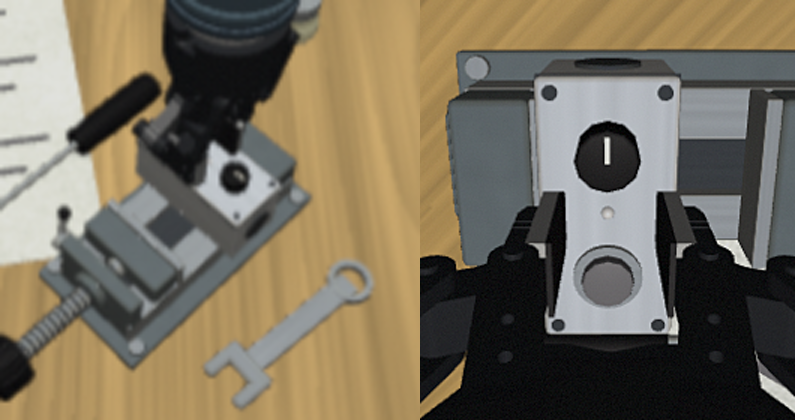

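The wrist view shows the pads at (550,240) and (670,240), inside the box's top edges at x=540 and 680. They closed on top of the box rather than around it. The tips sit higher than I assumed, so I measure them from the wrist view.

Run:
```python
from h import *
c=snap('wrist'); o=ctrl.get_obs(); T=rot(o['eef_rot']); p=o['eef_pos']
Rt=T.T@rot(c['attitude']); t=T.T@(np.array(c['origin'])-p); print('cam in tool',t.round(4))
k,d=K(c)
def ray(uv): 
    q=cv2.undistortPoints(np.array(uv,float).reshape(-1,1,2),k,d)[:,0]; return np.c_[q,np.ones(len(q))]@Rt.T
for uv,g in [([(197,257),(357,257)],.0748),([(150+(565-420)*2/3,120+192*2/3),(150+(660-420)*2/3,120+192*2/3)],.0295)]:
    r=ray(uv); s=g/abs(r[0,1]-r[1,1]); print('tip in tool',(t+r*s).round(4), 'at x=.011',(t+r*((.011-t[0])/r[:,0])[:,None]).round(4))
```

```text
cam in tool [ 0.0698  0.0006 -0.1665]
tip in tool [[ 0.0086 -0.0367 -0.0335]
 [ 0.0086  0.0381 -0.0335]] at x=.011 [[ 0.011  -0.0353 -0.0386]
 [ 0.011   0.0366 -0.0387]]
tip in tool [[ 0.0128 -0.0134 -0.0325]
 [ 0.0128  0.0161 -0.0325]] at x=.011 [[ 0.011  -0.0139 -0.0283]
 [ 0.011   0.0165 -0.0283]]
```

>>> move_arm:
  plan: [0, 0, 0, 0, 0, 0, 0, 0, 0, 0, 0, 0, 0, 0, 0, 0, 0, 0, 0, 0, 0, 0, 0, 0]
  grip: 75

```text
time_s: 8.85
eef_pos: [0.462, 0.0791, 0.0533]
eef_rot: [-0.0, 0.383, 0.924, -0.0]
wrist_force: [-0.7, 0.2, 0.4]
opening: 0.88
grasp_force: 0.0
```

>>> move_arm:
  plan: [0, 0, -0.15, 0, 0, 0, 0, 0, -0.3, 0, 0, 0, 0, 0, -0.42, 0, 0, 0, 0, 0, -0.52, 0, 0, 0, 0, 0, -0.52, 0, 0, 0]

```text
time_s: 9.48
eef_pos: [0.4616, 0.0791, 0.0268]
eef_rot: [-0.001, 0.383, 0.924, -0.0]
wrist_force: [0.0, 0.4, 0.8]
opening: 0.879
grasp_force: 0.0
```

>>> move_arm:
  plan: [0, 0, 0, 0, 0, 0, 0, 0, 0, 0, 0, 0, 0, 0, 0, 0, 0, 0, 0, 0, 0, 0, 0, 0]
  grip: 30

```text
time_s: 9.98
eef_pos: [0.4624, 0.0789, 0.028]
eef_rot: [0.0, 0.383, 0.924, -0.0]
wrist_force: [-1.7, -1.6, 6.4]
opening: 0.527
grasp_force: 64.4
```

The opening is 45 mm at 64 N, so the box is gripped. I lift it.

>>> move_arm:
  plan: [0, 0, 0.15, 0, 0, 0, 0, 0, 0.4, 0, 0, 0, 0, 0, 0.8, 0, 0, 0, 0, 0, 1.3, 0, 0, 0, 0, 0, 1.9, 0, 0, 0, 0, 0, 2.4, 0, 0, 0, 0, 0, 2.6, 0, 0, 0, 0, 0, 2.6, 0, 0, 0]

```text
time_s: 10.98
eef_pos: [0.4623, 0.0792, 0.1579]
eef_rot: [0.001, 0.383, 0.924, 0.0]
wrist_force: [0.1, -0.6, -3.1]
opening: 0.523
grasp_force: 61.6
```

>>> move_arm:
  plan: [0.03, -0.5, 0.1, 0, 0, 0.05, 0.1, -1.5, 0.1, 0, 0, 0.12, 0.2, -2.6, 0.1, 0, 0, 0.2, 0.3, -3.7, 0.1, 0, 0, 0.28, 0.4, -4.8, 0.1, 0, 0, 0.36, 0.5, -5.9, 0.1, 0, 0, 0.44, 0.6, -6.9, 0.1, 0, 0, 0.52, 0.6, -7.7, 0.1, 0, 0, 0.6, 0.6, -8.2, 0.1, 0, 0, 0.63, 0.6, -8.2, 0.1, 0, 0, 0.63]

```text
time_s: 12.22
eef_pos: [0.491, -0.3321, 0.1604]
eef_rot: [-0.001, 0.079, 0.997, 0.001]
wrist_force: [-0.3, 0.7, -2.3]
opening: 0.533
grasp_force: 61.9
```

Run:
```python
from h import *
o=ctrl.get_obs();print(o['eef_pos'],o['eef_rot'],o['opening'])
c=snap('wrist','w4.png'); np.save('w4.npy',c,allow_pickle=True)
s=snap('side','s4.png'); print('bottle',onplane(s,[(264,128)],0))
```

```text
[ 0.49097704 -0.33208078  0.16040857] [-1.06393170e-03  7.91083575e-02  9.96865129e-01  8.06126079e-04] 0.5330405767010807
bottle [[ 0.60911109 -0.50787589  0.        ]]
```

View pics/w4.png

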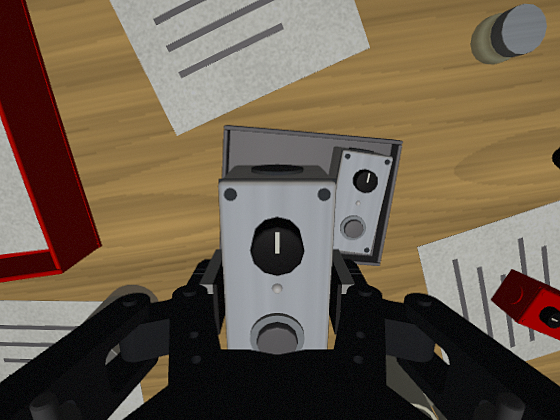

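The wrist view shows the done box's top spanning about (344,149) to (375,256), with its knob at (366,181) and key at (352,227). The tray corners are at (225,126), (402,142) and (381,265). I measure by rays.

Run:
```python
from h import *
c=np.load('w4.npy',allow_pickle=True).item()
yaw=lambda v:np.degrees(np.arctan2(v[1],v[0]))
im=c['pixels']; hsv=cv2.cvtColor(im,cv2.COLOR_RGB2HSV)
m=((hsv[...,2]>140)&(hsv[...,1]<40)).astype(np.uint8); m[:,:338]=0;m[:140]=0;m[262:]=0;m[:,400:]=0
m=cv2.morphologyEx(m,cv2.MORPH_CLOSE,np.ones((5,5)))
q=max(cv2.findContours(m,cv2.RETR_EXTERNAL,cv2.CHAIN_APPROX_NONE)[0],key=cv2.contourArea)[:,0]
print(q.min(0),q.max(0), cv2.approxPolyDP(q.reshape(-1,1,2),4,True)[:,0].tolist())
P=onplane(c,q,.052)[:,:2]; r=cv2.minAreaRect((P*1000).astype(np.float32)); print('rect',r)
s=onplane(c,[(348,155),(386,162),(367,249)],.052); print('screws',s.round(4),yaw(s[0]-s[1]),yaw(s[1]-s[2]))
k=onplane(c,[(366,181)],.065)[0];e=onplane(c,[(352,227)],.058)[0];print('knob,key',k,e,yaw(k-e),np.linalg.norm((k-e)[:2]))
t=onplane(c,[(225,126),(402,142),(381,265)],.024);print('tray',t.round(4),np.linalg.norm(t[1]-t[0]),np.linalg.norm(t[1]-t[2]),yaw(t[1]-t[0]),yaw(t[1]-t[2]),'ctr',(t[0]+t[2])/2)
# held box: knob, key and screws on top, at height ~? 
o=ctrl.get_obs(); T=rot(o['eef_rot']); print('tool y yaw',yaw(T[:,1]),'x',yaw(T[:,0]))
h=onplane(c,[(231,195),(323,195)],.158+.05+.0);print('held top-screw sep (true ~39?)',np.linalg.norm(h[0]-h[1]))
```

```text
[338 151] [391 253] [[344, 151], [338, 177], [338, 248], [369, 253], [391, 158]]
rect ((507.1575012207031, -259.03607177734375), (44.379486083984375, 93.19672393798828), 73.10091400146484)
screws [[ 0.4609 -0.2628  0.052 ]
 [ 0.4723 -0.23    0.052 ]
 [ 0.5528 -0.2534  0.052 ]] -109.12235519309799 163.7395561906066
knob,key [ 0.48355971 -0.25243747  0.065     ] [ 0.52590384 -0.26686593  0.058     ] 161.18382639436612 0.0447348390159994
tray [[ 0.4192 -0.3692  0.024 ]
 [ 0.4604 -0.204   0.024 ]
 [ 0.587  -0.2331  0.024 ]] 0.170215925386105 0.12988043677390668 75.97025234327926 167.0778573148755 ctr [ 0.50309617 -0.30112718  0.024     ]
tool y yaw 81.02397082829842 x 171.02424562581
held top-screw sep (true ~39?) 0.03621040095763032
```

>>> move_arm:
  plan: [0.06, -0.16, -0.3, 0, 0, -0.14, 0.06, -0.16, -1.0, 0, 0, -0.14, 0.06, -0.16, -1.7, 0, 0, -0.14, 0.06, -0.16, -2.2, 0, 0, -0.14, 0.06, -0.16, -2.4, 0, 0, -0.14, 0.06, -0.16, -2.4, 0, 0, -0.14]

```text
time_s: 13.08
eef_pos: [0.4949, -0.3379, 0.042]
eef_rot: [-0.001, 0.147, 0.989, 0.0]
wrist_force: [-0.1, 0.0, -2.5]
opening: 0.529
grasp_force: 61.9
```

Run:
```python
from h import *
c=snap('wrist'); s=snap('side'); o=ctrl.get_obs(); print(o['eef_pos'],o['eef_rot'])
a=cv2.resize(s['pixels'][125:225,240:350],(440,400),interpolation=cv2.INTER_CUBIC)
b=cv2.resize(c['pixels'][60:360,150:420],(360,400),interpolation=cv2.INTER_CUBIC)
cv2.imwrite('pics/s5.png',np.hstack([a,b])[:,:,::-1])
```

```text
[ 0.49580801 -0.33917206  0.04356678] [ 7.31618305e-04  1.47172180e-01  9.89110476e-01 -5.28784715e-04]
```

View pics/s5.png

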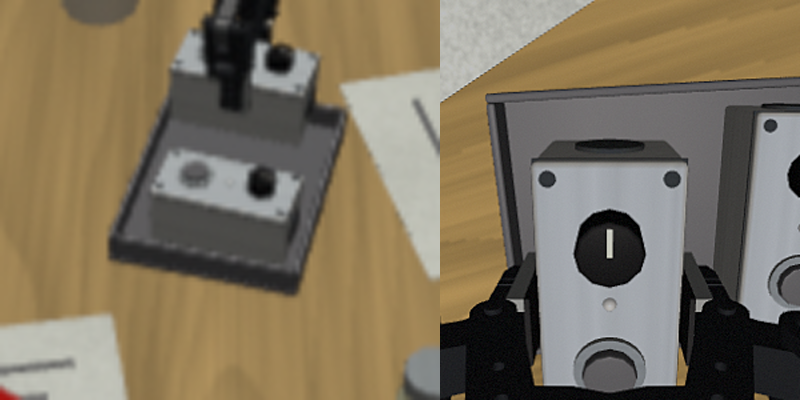

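The box hangs over the empty half of the tray and looks clear of the walls. I check the angle numerically before lowering.

Run:
```python
from h import *
yaw=lambda v:np.degrees(np.arctan2(v[1],v[0]))
c=snap('wrist'); o=ctrl.get_obs(); print('tool x yaw',yaw(rot(o['eef_rot'])[:,0]))
g=cv2.cvtColor(c['pixels'],cv2.COLOR_RGB2GRAY); hsv=cv2.cvtColor(c['pixels'],cv2.COLOR_RGB2HSV)
m=((hsv[...,2]>140)&(hsv[...,1]<40)).astype(np.uint8); m[:,:370]=0; m[:130]=0; m[275:]=0
m=cv2.morphologyEx(m,cv2.MORPH_CLOSE,np.ones((7,7)))
q=max(cv2.findContours(m,cv2.RETR_EXTERNAL,cv2.CHAIN_APPROX_NONE)[0],key=cv2.contourArea)[:,0]
print(cv2.approxPolyDP(q.reshape(-1,1,2),3,True)[:,0].tolist())
r=cv2.minAreaRect((onplane(c,q,.052)[:,:2]*1000).astype(np.float32)); print(r)
rows=range(165,262,4)
L=np.array([(370+np.argmax(m[y,370:]),y) for y in rows]);Rr=np.array([(559-np.argmax(m[y,::-1]),y) for y in rows])
for e in (L,Rr):
    vx,vy,x,y=cv2.fitLine(onplane(c,e,.052)[:,:2].astype(np.float32),cv2.DIST_HUBER,0,.01,.01).ravel(); print('edge yaw',yaw((vx,vy)),x,y)
# held edges, same tool
m=((hsv[...,2]>140)&(hsv[...,1]<40)).astype(np.uint8)[:, :345]
H=np.array([(215+np.argmax(m[y,215:]),y) for y in range(190,245,3)]); vx,vy,x,y=cv2.fitLine(onplane(c,H,.0935)[:,:2].astype(np.float32),cv2.DIST_HUBER,0,.01,.01).ravel(); print('held edge yaw',yaw((vx,vy)))
```

```text
tool x yaw 163.0676101262985
[[393, 143], [378, 274], [403, 273], [403, 263], [415, 254], [438, 257], [438, 274], [454, 274], [476, 146]]
((497.3979187011719, -256.2359924316406), (44.44976043701172, 73.5513916015625), 72.9363784790039)
edge yaw -17.251266 0.49491194 -0.27838206
edge yaw 42.485867 0.5023762 -0.22868632
held edge yaw -17.141205
```

>>> move_arm:
  plan: [0, 0, -0.25, 0, 0, 0, 0, 0, -0.5, 0, 0, 0, 0, 0, -0.65, 0, 0, 0, 0, 0, -0.74, 0, 0, 0, 0, 0, -0.77, 0, 0, 0, 0, 0, -0.77, 0, 0, 0]

```text
time_s: 13.98
eef_pos: [0.4952, -0.339, 0.004]
eef_rot: [0.0, 0.147, 0.989, -0.0]
wrist_force: [0.1, -0.6, -2.1]
opening: 0.525
grasp_force: 61.9
```

>>> move_arm:
  plan: [0, 0, -0.02, 0, 0, 0, 0, 0, -0.04, 0, 0, 0, 0, 0, -0.04, 0, 0, 0]

```text
time_s: 14.35
eef_pos: [0.4951, -0.3389, 0.002]
eef_rot: [0.0, 0.147, 0.989, -0.0]
wrist_force: [0.1, 0.6, -2.0]
opening: 0.526
grasp_force: 62.1
```

>>> move_arm:
  plan: [0, 0, -0.02, 0, 0, 0, 0, 0, -0.04, 0, 0, 0, 0, 0, -0.04, 0, 0, 0]

```text
time_s: 14.72
eef_pos: [0.4951, -0.339, 0.0019]
eef_rot: [-0.0, 0.147, 0.989, -0.0]
wrist_force: [-5.8, 4.7, 14.4]
opening: 0.526
grasp_force: 64.0
```

The force of 14 N shows the box stands on the tray's floor. I release with a small opening and rise.

>>> move_arm:
  plan: [0, 0, 0.02, 0, 0, 0, 0, 0, 0.02, 0, 0, 0, 0, 0, 0.02, 0, 0, 0, 0, 0, 0.02, 0, 0, 0]
  grip: 60

```text
time_s: 15.22
eef_pos: [0.495, -0.3388, 0.0007]
eef_rot: [-0.0, 0.147, 0.989, 0.0]
wrist_force: [0.9, 1.1, -0.6]
opening: 0.707
grasp_force: 0.0
```

>>> move_arm:
  plan: [0, 0, 0.2, 0, 0, 0, 0, 0, 0.7, 0, 0, 0, 0, 0, 1.5, 0, 0, 0, 0, 0, 2.5, 0, 0, 0, 0, 0, 3.5, 0, 0, 0, -0.5, 0, 4, 0, 0, 0, -1.2, 0, 4.2, 0, 0, 0, -1.2, 0, 4.2, 0, 0, 0]

```text
time_s: 16.23
eef_pos: [0.4342, -0.3395, 0.2129]
eef_rot: [0.001, 0.148, 0.989, -0.001]
wrist_force: [1.2, -0.1, -0.6]
opening: 0.702
grasp_force: 0.0
```

Run:
```python
from h import *
s=snap('side')
cv2.imwrite('pics/s6.png',cv2.resize(s['pixels'][60:360,140:400],(693,600)[:2] if 0 else (520,600),interpolation=cv2.INTER_CUBIC)[:,:,::-1])
```

```text
(no output)
```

View pics/s6.png

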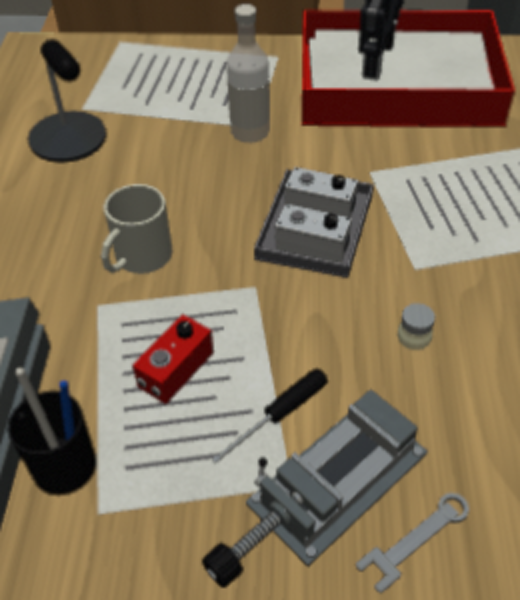

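The final view shows both boxes upright and parallel in the tray at (320,190) and (313,230). The vise is empty with its jaw open, and everything else is standing.

```bash
python3 -c "
from bench import ctrl
print(ctrl.hand_in())"
```

```text
the job is handed in; nothing more can be done
None
```

The job is handed in: the jaw is open about 35 mm, and the box stands upright on the tray floor, parallel to the other box, with the mug, bottle, pen cup and jar still standing; my first grip on the box closed above it, so I lowered and gripped again.

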